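Shut and bolt the bauble box

ROBOT

A 7-joint arm with a two-finger parallel gripper is mounted at the origin on the work surface. World frame = base frame: x ahead of the robot, y to its left, z up, the work surface at z = 0. Lengths are in m, angles in rad, forces in N, time in s.
With the tool pointing down it reaches from about 0.4 to 0.85 m from the base axis. Payload 4.5 kg.
Tool frame: the origin (TCP) lies midway between the tips of the shut fingers; the grasp point (between the pads) lies 19 mm behind it; x points along the fingers, y is the direction in which the jaws open and shut, and the axes are right-handed (so a half turn about x gives the same grasp; the last joint's range is limited). The gripper opens to 88 mm and grips with 3 to 60 N. Pads are 18 mm wide; open, the fingers measure 123 mm over their backs; the gripper's body (75 mm by 187 mm) begins 45 mm behind the grasp point.
Start: joints at [1.277, 0.689, -0.195, 1.565, 0.157, 0.902, -0.215], TCP at [0.201, -0.592, 0.239] pointing down, gripper open.
Joint ranges: [-3.01, 3.01], [-0.46, 2.08], [-1.47, 1.51], [0.13, 2.56], [-1, 4.14], [0.04, 2.09], [-2.66, 2.66]. Speed limits (rad/s): [2.57, 2.57, 3.14, 3.14, 3.14, 3.14, 3.14].

INTERFACE

Orientations are given as a unit quaternion [x, y, z, w].
In Python, from plant import r gives the robot as it stands.
- The arm moves only by the tool arm_command, never from a script. Its argument "plan" is a list of rows, each a list of 5 numbers: the finger opening in m, from 0 to 0.0881, then the shift along the tool's x, y, z in m, then the turn about the tool's x in rad. In form: [[grip, dx, dy, dz, roll], ...]. A call has 1 to 12 rows; each row shifts and turns the commanded pose from where the row before left it, along the tool's axes as they then stand; what a row does not reach is not made up. A row lasts 1/8 s, in which the tool goes at most 62.5 mm and 10.7 degrees, less where a joint would pass 70% of its speed; a pose out of reach is approached as far as the arm can. A call is refused whole if a number of a shift passes 0.0625 or a number of a turn 0.188, either way. A call with a gripper value outside its range is refused whole. The fingers move at their own pace and stop on an object; "force" is the grip in N (left out, the last holds). Time passes only in rows, so rows that do not move let the fingers close. It gives the time, the measured TCP pose, the force and the opening at its end, in the units of the state.
- r.get_state(): the state, without advancing time (a new reading comes with each control period).
- r.snapshot(name): name is "scene" or "side" or "wrist"; returns (picture, depth): 420x560x3 uint8, red, green, blue; 420x560 float32, m along the optical axis (not along the pixel's ray), 0 where there is no reading.
- r.calibration(name): a dict with "fx", "fy", "cx", "cy" (pixels), "k1" (the pictures are not rectified: a ray, as slopes to the right and down, at radius r is drawn at 1 + k1 r^2 times it, then the intrinsics apply), "eye" and "orientation" of the camera in the world; the wrist camera has in their place "mount" (4x4, takes a point from camera to tool coordinates, whose origin is the TCP and whose axes are the tool frame's). Camera axes: x right, y down, z forward; pixel columns grow to the right and rows downward; lengths in m; the calibration is good to about 2 mm. A picture is of the moment at which its call begins: read the wrist's pose just before it. calibration takes no time and is no camera call.
- r.finish_job(): hands the job in, once; it reports no verdict.
The state is a dict: "clock": time; "q": joint angles; "qd": joint speeds; "joint_torque": joint torques, N m; "tool_pos": TCP position; "eef_rot": TCP orientation; "contact_force": force on the tool from outside, world axes, zero at the start; "moment": the same for the moment, N m; "opening": opening from 0.0 (shut) to 1.0 (fully open).
Only numpy, scipy, OpenCV 4.12 (cv2) and the standard library are available. Lean on these libraries where they do the work, as an engineer would, in place of code of your own. Each camera call takes 0.05 s, during which the arm holds its last target.

TASK

Close up the wooden box of finished baubles: gently push its lid down with the fingertips until it is fully shut, then push the steel slide bolt on the front ledge fully across so that it lies over the lid's tab. Only push: the box stays standing where it is, and the jar, the bauble on its stand and the brush are left alone.

Things in the scene. Friction and masses are not known exactly. Their poses are not given: they have to be found in the camera images.
- box: Open wooden box, 170 x 260 x 85 mm high (its x, y, z), 3 kg, standing loose on the table, six baubles seated inside below the rim. Origin: centre of its underside. Its x axis points from the front (bolt, facing the robot) to the back (lid hinge), y along its width, z up. On its front face is a ledge 40 mm deep and flush with the rim that carries the bolt. Shut, the lid's upper face is 96 mm above the table
- lid (a joint): The wooden lid's hinge angle in rad: 0 fully shut, growing as the lid's front edge rises; starts part open, at 0.45 to 0.95. The lid is 170 x 260 x 10 mm (0.3 kg), hinged along the box's back top edge (85 mm behind the box's origin). The hinge is stiff: the lid stays at any angle and takes about 0.4 N m to push down. A flat steel tab 26 mm wide stands out 34 mm from the lid's front edge and lies on the ledge when shut
- lid_edge (a point): Middle of the lid's front (free) edge, on its upper face; 170 mm from the hinge; moves with the lid
- lid_hinge (a point): Middle of the lid's hinge line, at the box's back top edge, 85.5 mm above the table, on the lid's lower face
- bolt (a joint): Travel of the steel slide bolt in m: 0 drawn back, 0.045 fully across against its stop (over the lid's tab). It slides along the box's +y, stays where it is left and takes about 2 N to move; starts at 0 to 0.008
- bolt_stud (a point): Centre of the top of the bolt's upright round stud: 14 mm diameter, standing 30 mm above the flat bolt bar; its top is 130 mm above the table. It runs 105 mm in front of the box's origin, from y = -55 mm (drawn back) to y = -10 mm (across) in the box's frame. The guide over the bar behind the stud (y = -95 to -75 mm) and the keeper beyond the tab (y = 24 to 36 mm) reach 105 mm above the table
- jar: Lidded paint jar, 64 mm across, 85 mm tall, beside the box on its -y side; origin at the centre of its underside; leave alone
- stand: Dark wooden block 90 x 70 x 40 mm with a painted bauble on an upright stick, 195 mm tall in all, beside the box on its +y side; origin at the centre of its underside; leave alone
- brush: Flat paint brush, 200 mm long and 42 mm wide, lying on the table behind the box; origin under its middle; leave alone

How it is judged:
By the outcome, as a careful person would: the job done as asked, in the order asked, and still so for the second after the job is handed in, with the robot touching nothing.
It also fails if it takes over 48 s, if anything falls off the work surface, if the arm or the gripper's body presses on something with over 40 N, if the wrist force passes 120 N, or if a joint passes its speed limit or range.

## Working session

There is one attempt and no reset: what is moved stays moved. The work goes in short steps, Python scripts to look and compute and a tool call to move; the robot and the scene stay as the last step left them, time stands still between calls to the robot, and variables do not carry over. Pictures are saved under pics/ and viewed, and the job is handed in when it is done.

Besides the shell and the picture viewer there is one more tool, called after "Emit:" as name([rows], argument=value, ...), one row to a line, values as JSON. arm_command: Moves the arm, as the interface text tells. Its arguments: {"type":"object","properties":{"plan":{"type":"array","items":{"type":"array","items":{"type":"number"}}},"force":{"type":"number"}},"required":["plan"]}

```bash
mkdir -p pics; ls; python3 - <<'E'
from plant import r
import cv2,numpy as np
s=r.get_state();print(s)
for n in("scene","side"):
    p,d=r.snapshot(n);np.savez("%s0.npz"%n,p=p,d=d);cv2.imwrite("pics/%s0.png"%n,p[:,:,::-1]);print(n,r.calibration(n))
print(r.calibration("wrist"))
E
```

```text
pics
{'clock': 0.0, 'q': array([ 1.27682824,  0.68998616, -0.19451777,  1.56634557,  0.15729069,
        0.90248117, -0.21510348]), 'qd': array([-0.00014193, -0.00097708,  0.00145859, -0.00111947, -0.00078281,
       -0.00136164,  0.00023702]), 'joint_torque': array([ 6.64251093e-04, -5.27562046e+01, -1.26681548e+00, -1.53429759e+01,
       -5.26033295e-02,  6.56419405e-03,  1.79194612e-04]), 'tool_pos': array([ 0.20096162, -0.59114419,  0.23790835]), 'eef_rot': array([-0.69748005, -0.11602252,  0.6977749 , -0.11476294]), 'contact_force': array([ 0.44499199,  0.09009023, -0.00346384]), 'moment': array([ 0.04844593, -0.05376555, -0.03134418]), 'opening': 1.005756492840852}
scene {'fx': 465.9512982092177, 'fy': 465.9512982092177, 'cx': 274.98828943713244, 'cy': 210.9315703925079, 'k1': -0.0021787746760817454, 'eye': array([0.60766422, 0.8367207 , 0.89293076]), 'orientation': array([-0.03266811,  0.92568226, -0.37663077,  0.01394319])}
side {'fx': 543.9525157820259, 'fy': 543.9525157820259, 'cx': 282.80942654084475, 'cy': 202.4282815312098, 'k1': -0.07555516100816784, 'eye': array([-0.00864894,  0.88811898,  1.20705876]), 'orientation': array([-0.30500662,  0.87883388, -0.34661455,  0.1203342 ])}
{'fx': 355.7356647935976, 'fy': 355.7356647935976, 'cx': 280.89506435461925, 'cy': 210.01015334072773, 'k1': -0.0063132084433499035, 'mount': array([[-4.52323175e-04, -3.11755850e-01,  9.50162136e-01,
        -1.46184772e-01],
       [ 9.99997592e-01,  1.89922705e-03,  1.09919896e-03,
         1.91432713e-03],
       [-2.14725534e-03,  9.50160346e-01,  3.11754241e-01,
        -8.18340098e-02],
       [ 0.00000000e+00,  0.00000000e+00,  0.00000000e+00,
         1.00000000e+00]])}
```

View pics/scene0.png

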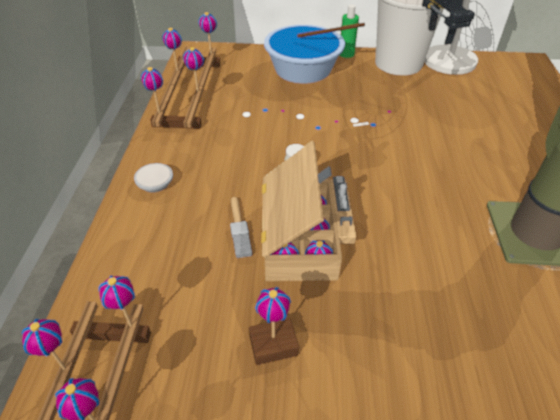

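View pics/side0.png

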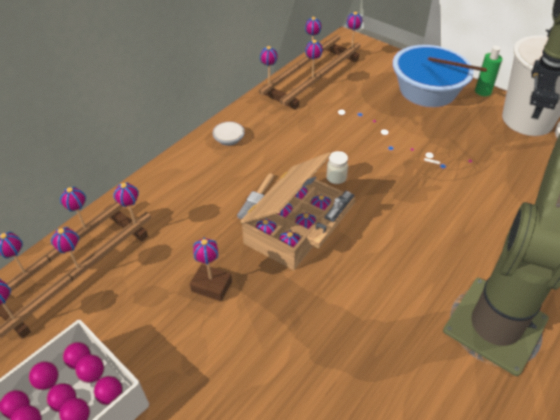

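The scene view shows the half-open box at about (300,220), the bolt at about (343,200), the jar behind at (295,152) and the stand at (273,340). I'll enlarge both views and get 3D points.

```bash
cat > h.py <<'E'
import numpy as np,cv2
from scipy.spatial.transform import Rotation as R
def pose(c,s=None):
    if "eye" in c: return R.from_quat(c["orientation"]).as_matrix(),np.array(c["eye"])
    M=np.array(c["mount"]);Rt=R.from_quat(s["eef_rot"]).as_matrix()
    return Rt@M[:3,:3],Rt@M[:3,3]+s["tool_pos"]
def rays(c,uv,s=None):
    uv=np.asarray(uv,float).reshape(-1,1,2)
    K=np.array([[c["fx"],0,c["cx"]],[0,c["fy"],c["cy"]],[0,0,1]])
    n=cv2.undistortPoints(uv,K,np.array([c["k1"],0,0,0,0.]))[:,0]
    Rm,e=pose(c,s)
    return e,np.c_[n,np.ones(len(n))]@Rm.T
def plane(c,uv,z,s=None):
    e,d=rays(c,uv,s); return e+d*((z-e[2])/d[:,2])[:,None]
def cloud(c,D,s=None):
    v,u=np.mgrid[:D.shape[0],:D.shape[1]]
    e,d=rays(c,np.c_[u.ravel(),v.ravel()],s)
    return (e+d*D.reshape(-1,1)).reshape(D.shape+(3,))
E
python3 - <<'E'
from plant import r
from h import *
for n,(a,b,c,d) in dict(scene=(130,300,220,380),side=(140,280,220,370)).items():
    z=np.load(n+"0.npz");p=z["p"][a:b,c:d];f=4 if n=="scene" else 4
    cv2.imwrite("pics/%s0c.png"%n,cv2.resize(p[:,:,::-1],None,fx=f,fy=f,interpolation=cv2.INTER_CUBIC)[:600,:800])
    P=cloud(r.calibration(n),z["d"]);np.save(n+"P.npy",P)
    print(n,np.median(P[350:400,420:,2]))
E
```

```text
scene 3.514643233298864e-05
side 1.3553352155692977e-05
```

```bash
ls pics
```

```text
scene0.png
scene0c.png
side0.png
side0c.png
```

View pics/scene0c.png

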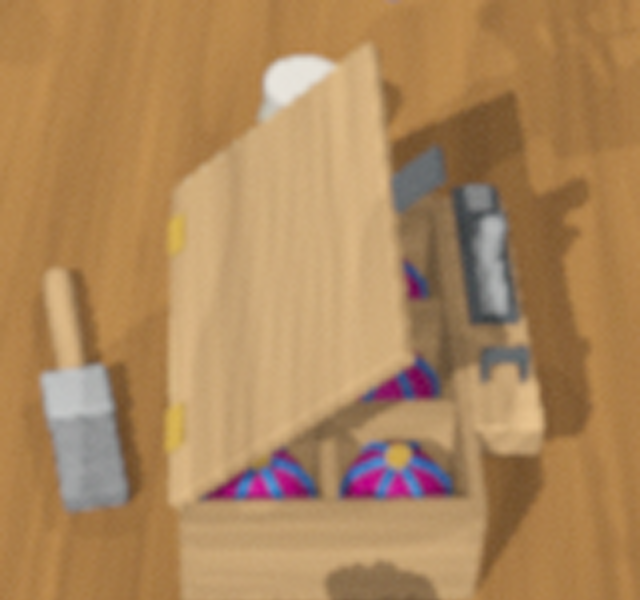

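View pics/side0c.png

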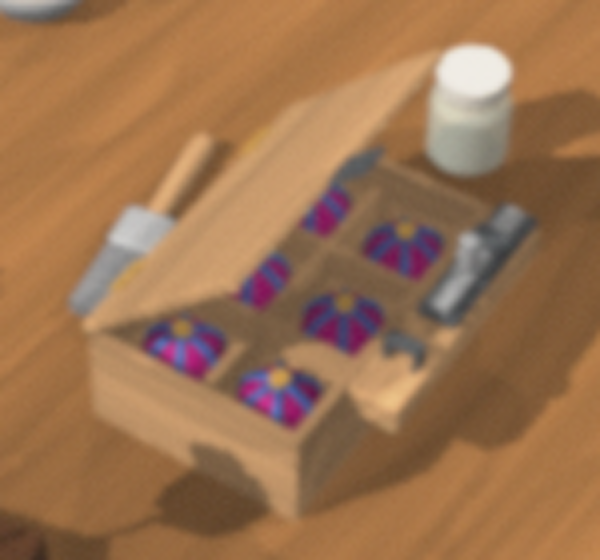

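Both crops are clear: the lid's corners are at scene crop (175,190), (370,45), (410,360) and (172,505), the stud at about (485,240), and the keeper at (505,362).

```bash
python3 - <<'E'
from plant import r
from h import *
np.set_printoptions(precision=4,suppress=True)
P=np.load("sceneP.npy")
# lid plane from polygon
def q(u,v): return (220+u/4-.4,130+v/4-.4)
poly=np.array([q(185,200),q(360,70),q(395,350),q(185,485)],np.int32)
m=np.zeros(P.shape[:2],np.uint8);cv2.fillPoly(m,[poly],1)
X=P[m>0];c=X.mean(0);n=np.linalg.svd(X-c,full_matrices=False)[2][2];n*=np.sign(n[2])
print("lid n",n,"c",c,"angle",np.arccos(n[2]),"rms",np.std((X-c)@n),"yaw from n",np.arctan2(-n[1],-n[0]))
C=r.calibration("scene")
co=[q(175,190),q(370,45),q(412,360),q(172,505)]
e,d=rays(C,co)
L=e+d*(((c-e)@n)/(d@n))[:,None];print("lid corners\n",L)
print("edges",[np.linalg.norm(L[i]-L[(i+1)%4]) for i in range(4)])
h=L[3]-L[0];f=L[2]-L[1];print("yaw hinge",np.arctan2(-h[0],h[1]),np.arctan2(-f[0],f[1]))
print("rim +y front corner",plane(C,[q(483,503)],.085), "ledge corner",plane(C,[q(543,432),],.085))
# box front guess with top-facing depth
for nm in("scene","side"):
    Q=np.load(nm+"P.npy").reshape(-1,3)
    s=(Q[:,0]>.35)&(Q[:,0]<.75)&(Q[:,2]>.108)&(Q[:,2]<.14)&(Q[:,1]>-.1)&(Q[:,1]<.3)
    lid=np.abs((Q-c)@n)<.015
    print(nm,"stud-ish",Q[s&~lid][:, :][np.argsort(Q[s&~lid][:,0])][:25])
E
```

```text
lid n [ 0.8793 -0.0891  0.4679] c [0.6301 0.0807 0.1586] angle 1.0838965598099037 rms 0.023124485397568458 yaw from n 3.040593645978536
lid corners
 [[ 0.7232 -0.2554 -0.0803]
 [ 0.584  -0.0555  0.2194]
 [ 0.5664  0.2931  0.3189]
 [ 0.6825  0.1878  0.0807]]
edges [np.float64(0.3862666836816199), np.float64(0.3629791798093798), np.float64(0.28514468073092014), np.float64(0.4733520162927309)]
yaw hinge 0.09163243363278883 0.05036837716440092
rim +y front corner [[0.5103 0.1779 0.085 ]] ledge corner [[0.4746 0.1232 0.085 ]]
scene stud-ish [[ 0.4977 -0.0044  0.1204]
 [ 0.4985 -0.0063  0.1285]
 [ 0.4986 -0.0031  0.1281]
 [ 0.4986 -0.0002  0.1274]
 [ 0.4992  0.0021  0.1097]
 [ 0.4996  0.0019  0.1127]
 [ 0.4997  0.0002  0.1145]
 [ 0.5002  0.0015  0.1191]
 [ 0.5003 -0.0004  0.1205]
 [ 0.501  -0.0003  0.1272]
 [ 0.5011 -0.0049  0.1296]
 [ 0.5011 -0.0073  0.1306]
 [ 0.5011  0.0034  0.1274]
 [ 0.5012 -0.0014  0.1295]
 [ 0.5017  0.0021  0.1094]
 [ 0.5019  0.0012  0.1119]
 [ 0.5021  0.0006  0.1147]
 [ 0.5031  0.0058  0.1229]
 [ 0.5033  0.004   0.1245]
 [ 0.5035  0.0036  0.1273]
 [ 0.5036 -0.0015  0.1292]
 [ 0.5036 -0.0063  0.1314]
 [ 0.5038 -0.0027  0.1314]
 [ 0.5038  0.0031  0.1302]
 [ 0.5041  0.0025  0.1097]]
side stud-ish [[ 0.4902  0.0837  0.1085]
 [ 0.4986  0.0073  0.1202]
 [ 0.4986  0.0017  0.1155]
 [ 0.4987  0.0023  0.1199]
 [ 0.4988 -0.0023  0.124 ]
 [ 0.4989  0.0007  0.1104]
 [ 0.499   0.0023  0.1237]
 [ 0.499  -0.002   0.128 ]
 [ 0.4998 -0.0046  0.1174]
 [ 0.5     0.0054  0.1217]
 [ 0.5     0.0042  0.1126]
 [ 0.5009 -0.0005  0.1241]
 [ 0.5012 -0.0003  0.1281]
 [ 0.5017  0.0041  0.1314]
 [ 0.5018  0.0034  0.1267]
 [ 0.5021 -0.0014  0.1305]
 [ 0.5025 -0.0076  0.1251]
 [ 0.5027  0.0013  0.1205]
 [ 0.5031  0.0043  0.1106]
 [ 0.5033  0.002   0.1326]
 [ 0.5036 -0.0311  0.1088]
 [ 0.5038  0.0042  0.1182]
 [ 0.5041  0.0042  0.1219]
 [ 0.5043  0.0045  0.1261]
 [ 0.5045  0.0024  0.1121]]
```

The lid fit's rms of 23 mm and its 386 mm edge are impossible against the 170 x 260 mm lid. It's probably thrown off by missing depth pixels, so I'll refit without them.

```bash
python3 - <<'E'
from plant import r
from h import *
np.set_printoptions(precision=4,suppress=True)
P=np.load("sceneP.npy");D=np.load("scene0.npz")["d"]
def q(u,v): return ((u+.5)/4-.5+220,(v+.5)/4-.5+130)
poly=np.array([q(190,205),q(355,85),q(390,345),q(190,475)],np.int32)
m=np.zeros(P.shape[:2],np.uint8);cv2.fillPoly(m,[poly],1)
X=P[(m>0)&(D>0.3)];print(len(X),(m>0).sum())
for _ in range(8):
    c=X.mean(0);n=np.linalg.svd(X-c,full_matrices=False)[2][2];n*=np.sign(n[2]);e_=np.abs((X-c)@n);X=X[e_<max(.006,2.5*np.median(e_))]
print("lid n",n,"c",c,"angle",np.arccos(n[2]),"rms",np.std((X-c)@n),len(X),"yaw",np.arctan2(-n[1],-n[0]))
C=r.calibration("scene")
co=[q(175,190),q(370,45),q(412,360),q(172,505)]
e,d=rays(C,co)
L=e+d*(((c-e)@n)/(d@n))[:,None];print("lid corners\n",L)
print("edges",[np.linalg.norm(L[i]-L[(i+1)%4]) for i in range(4)])
h=L[3]-L[0];f=L[2]-L[1];print("yaw hinge",np.arctan2(-h[0],h[1]),np.arctan2(-f[0],f[1]))
print(plane(C,[q(483,503),q(543,432),q(485,190)],.085))
# stud
for nm in("scene","side"):
    Q=np.load(nm+"P.npy").reshape(-1,3);
    s=(np.hypot(Q[:,0]-.505,Q[:,1])<.03)&(Q[:,2]>.11)&(Q[:,2]<.14)
    print(nm,s.sum(),np.median(Q[s],0),np.percentile(Q[s],[3,97],axis=0))
    for z0,z1 in((.0,.0)):pass
    # jar / stand
# ledge face y profile: bolt bar/keeper
Q=np.load("sideP.npy").reshape(-1,3)
s=(Q[:,0]>.45)&(Q[:,0]<.53)&(Q[:,2]>.08)&(Q[:,2]<.09)&(Q[:,1]>-.15)&(Q[:,1]<.2)
print("ledge",s.sum(),np.percentile(Q[s],[2,50,98],axis=0))
E
```

```text
3269 3281
lid n [0.6951 0.0564 0.7167] c [0.6291 0.0795 0.1569] angle 0.7717165203564507 rms 0.0010016179544217014 3269 yaw -3.0606993119182695
lid corners
 [[ 0.7021 -0.0565  0.0969]
 [ 0.5836 -0.0648  0.2124]
 [ 0.5589  0.1957  0.2159]
 [ 0.6809  0.2011  0.0972]]
edges [np.float64(0.1656685491356968), np.float64(0.2616429220251252), np.float64(0.17028977521949695), np.float64(0.25849662065323753)]
yaw hinge 0.08214010956893081 0.09464224180328729
[[ 0.5103  0.1779  0.085 ]
 [ 0.4746  0.1233  0.085 ]
 [ 0.502  -0.0839  0.085 ]]
scene 48 [ 0.5051 -0.      0.1267] [[ 0.4986 -0.0069  0.1111]
 [ 0.511   0.0039  0.1314]]Traceback (most recent call last):
  File "<stdin>", line 24, in <module>
TypeError: cannot unpack non-iterable float object
```

```bash
python3 - <<'E'
from plant import r
from h import *
np.set_printoptions(precision=4,suppress=True)
s=r.get_state();print(R.from_quat(s["eef_rot"]).as_matrix())
for nm in("scene","side"):
    Q=np.load(nm+"P.npy");D=np.load(nm+"0.npz")["d"]
    Q=Q[D>.3]
    t=(np.hypot(Q[:,0]-.503,Q[:,1])<.02)&(Q[:,2]>.122)&(Q[:,2]<.14)
    print(nm,"stud",t.sum(),Q[t].mean(0),np.percentile(Q[t],[3,97],axis=0))
    a=(Q[:,0]>.55)&(Q[:,0]<.7)&(Q[:,1]>.22)&(Q[:,1]<.4)&(Q[:,2]>.1);print("bauble",Q[a].mean(0),Q[a].max(0),Q[a].min(0))
    a=(Q[:,0]>.4)&(Q[:,0]<.75)&(Q[:,1]>-.25)&(Q[:,1]<-.08)&(Q[:,2]>.06)&(Q[:,2]<.1);print("jar",np.median(Q[a],0),Q[a].max(0),Q[a].min(0))
    # max height on grid
    for x in np.arange(.1,.8,.1):
        print(round(x,1),[ (round(float(Q[k][:,2].max()),2) if (k:=(abs(Q[:,0]-x)<.05)&(abs(Q[:,1]-y)<.05)).sum()>0 else None) for y in np.arange(-.7,.1,.1)])
E
```

```text
[[-0.0006  0.322  -0.9467]
 [ 0.0015 -0.9467 -0.322 ]
 [-1.     -0.0016  0.0001]]
scene stud 31 [ 0.505  -0.0009  0.1281] [[ 0.4986 -0.0075  0.1226]
 [ 0.5108  0.0042  0.1315]]
bauble [0.6467 0.3714 0.1731] [0.6786 0.3928 0.1953] [0.6152 0.3334 0.1379]
jar [ 0.6351 -0.1925  0.0847] [ 0.6534 -0.0807  0.0907] [ 0.4972 -0.2199  0.0617]
0.1 [0.01, 0.01, 0.34, 0.01, 0.01, 0.01, 0.02, 0.35]
0.2 [0.32, 0.36, 0.37, 0.0, 0.01, 0.01, 0.01, 0.01]
0.3 [0.32, 0.33, 0.01, 0.01, 0.01, 0.01, 0.01, 0.01]
0.4 [0.21, 0.01, 0.01, 0.01, 0.01, 0.01, 0.01, 0.01]
0.5 [0.19, 0.01, 0.01, 0.01, 0.0, 0.01, 0.1, 0.23]
0.6 [0.11, 0.11, 0.01, 0.01, 0.01, 0.09, 0.21, 0.23]
0.7 [0.11, 0.01, 0.01, 0.01, 0.01, 0.09, 0.15, 0.15]
side stud 22 [0.5044 0.0002 0.1285] [[ 0.4989 -0.0063  0.1239]
 [ 0.5108  0.005   0.1329]]
bauble [0.6385 0.3697 0.1714] [0.6751 0.3947 0.1974] [0.6149 0.331  0.1028]
jar [ 0.6204 -0.1783  0.0826] [ 0.653  -0.1568  0.0911] [ 0.5956 -0.218   0.0601]
0.1 [0.01, 0.01, 0.35, 0.01, 0.01, 0.01, 0.51, 0.48]
0.2 [0.34, 0.58, 0.57, 0.01, 0.01, 0.01, 0.01, 0.01]
0.3 [0.35, 0.56, 0.01, 0.01, 0.01, 0.01, 0.01, 0.01]
0.4 [0.21, 0.01, 0.01, 0.01, 0.01, 0.01, 0.01, 0.01]
0.5 [0.2, 0.01, 0.01, 0.01, 0.01, 0.01, 0.1, 0.23]
0.6 [0.12, 0.11, 0.01, 0.01, 0.01, 0.09, 0.21, 0.21]
0.7 [0.12, 0.01, 0.01, 0.01, 0.01, 0.09, 0.15, 0.15]
```

The box's yaw is about 0.084 rad, with its origin near (0.603,0.064), the lid at 0.77 rad and the stud at (0.505,0). These agree with the given geometry. I'll raise, align and shut the fingers, and cross to above the lid.

Emit:
arm_command([
  [0,-0.035,0,0,0.122],
  [0,-0.035,0,0,0.122],
  [0,0,-0.044,-0.032,0],
  [0,0,-0.044,-0.032,0],
  [0,0,-0.044,-0.032,0],
  [0,0,-0.044,-0.032,0],
  [0,0,-0.044,-0.032,0],
  [0,0,-0.044,-0.032,0],
  [0,0,-0.044,-0.032,0],
  [0,0,-0.044,-0.032,0],
  [0,0,-0.044,-0.032,0],
  [0,0,-0.044,-0.032,0],
], force=20)

```text
clock: 1.6
tool_pos: [0.4838, -0.1249, 0.3085]
eef_rot: [-0.706, -0.03, 0.707, -0.03]
contact_force: [0.0, -1.2, 1.0]
opening: 0.008
```

Emit:
arm_command([
  [0,0,-0.045,-0.03,0],
  [0,0,-0.045,-0.03,0],
  [0,0,-0.045,-0.03,0],
  [0,0,-0.045,-0.03,0],
  [0,0,0,0,0],
  [0,0,0,0,0],
])

```text
clock: 2.35
tool_pos: [0.5872, 0.062, 0.3081]
eef_rot: [-0.706, -0.029, 0.707, -0.03]
contact_force: [-0.4, 0.3, -0.4]
opening: 0.005
```

```bash
python3 - <<'E'
from plant import r
from h import *
s=r.get_state();p,d=r.snapshot("wrist");np.savez("w1.npz",p=p,d=d);cv2.imwrite("pics/w1.png",p[:,:,::-1]);print(s["tool_pos"],s["contact_force"])
p,d=r.snapshot("scene");cv2.imwrite("pics/s1.png",p[:,:,::-1])
E
```

```text
[0.58722404 0.06200277 0.30810755] [-0.41290641  0.32806412 -0.39740752]
```

View pics/w1.png

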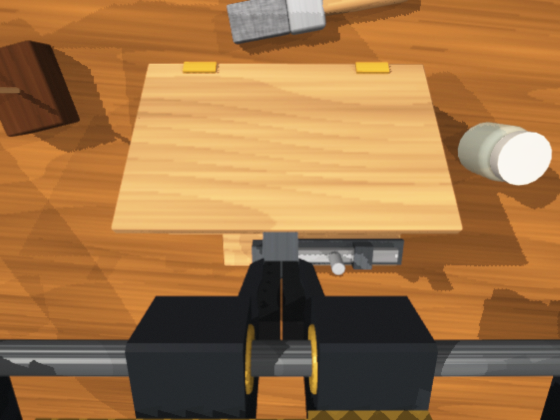

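View pics/s1.png

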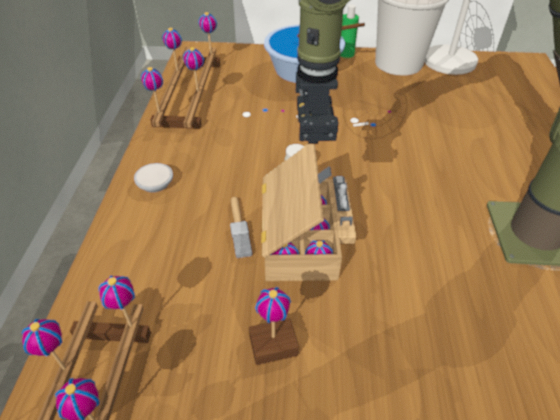

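The wrist view shows the lid square to the gripper and the tab centred at (281,247). I'll descend to just over the lid, 12 mm further back.

Emit:
arm_command([
  [0,0.02,0,-0.004,0],
  [0,0.02,0,-0.004,0],
  [0,0.02,0,-0.004,0],
  [0,0.02,0,0,0],
  [0,0.01,0,0,0],
  [0,0.005,0,0,0],
  [0,0.005,0,0,0],
  [0,0.005,0,0,0],
  [0,0,0,0,0],
])

```text
clock: 3.58
tool_pos: [0.5996, 0.0639, 0.2036]
eef_rot: [-0.706, -0.03, 0.707, -0.03]
contact_force: [0.7, -0.6, 0.4]
opening: 0.004
```

Emit:
arm_command([
  [0,0.005,0,0,0],
  [0,0.005,0,0.001,0],
  [0,0.005,0,0.004,0],
  [0,0.005,0,0.004,0],
  [0,0.005,0,0.004,0],
  [0,0.005,0,0.004,0],
  [0,0,0,0,0],
])

```text
clock: 4.45
tool_pos: [0.5821, 0.0624, 0.1731]
eef_rot: [-0.706, -0.03, 0.707, -0.03]
contact_force: [-0.2, -0.1, -0.4]
opening: 0.007
```

No force is showing although the tip should be on the lid by now, so I'll look.

```bash
python3 - <<'E'
from plant import r
from h import *
print(r.get_state()["contact_force"])
p,d=r.snapshot("scene");a=cv2.resize(p[80:290,210:390,::-1],None,fx=2.8,fy=2.8,interpolation=2);cv2.imwrite("pics/s2.png",a)
E
```

```text
[-0.21473926 -0.10715256 -0.42352041]
```

View pics/s2.png

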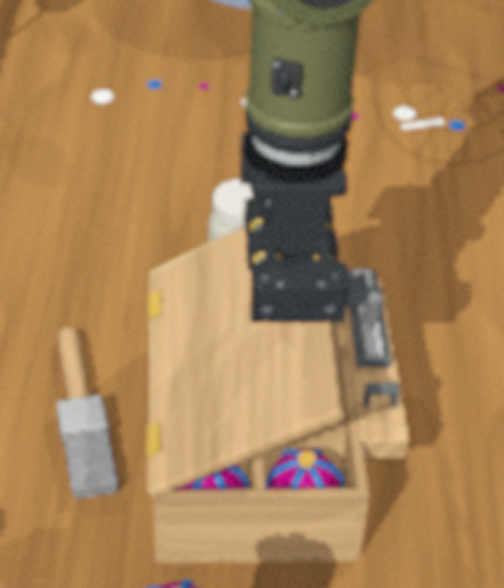

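The lid has moved down with the fingers, so the contact is fine. I'll continue the arc.

Emit:
arm_command([
  [0,0.007,0,0.005,0],
  [0,0.008,0,0.005,0],
  [0,0.008,0,0.004,0],
  [0,0.008,0,0.004,0],
  [0,0.008,0,0.003,0],
  [0,0.008,0,0.002,0],
  [0,0.008,0,0.001,0],
  [0,0.008,0,0,0],
  [0,0.004,0,0,0],
  [0,0,0,0,0],
])

```text
clock: 5.75
tool_pos: [0.5589, 0.0605, 0.1064]
eef_rot: [-0.706, -0.03, 0.707, -0.03]
contact_force: [-0.2, -0.4, 0.7]
opening: 0.003
```

Emit:
arm_command([
  [0,0.003,0,0,0],
  [0,0.003,0,0,0],
  [0,0.003,0,0,0],
  [0,0.002,0,0,0],
  [0,0,0,0,0],
])

```text
clock: 6.38
tool_pos: [0.5588, 0.0605, 0.096]
eef_rot: [-0.706, -0.03, 0.707, -0.03]
contact_force: [-2.2, -0.5, 3.8]
opening: 0.007
```

Emit:
arm_command([
  [0,0.001,0,0,0],
  [0,0.001,0,0,0],
  [0,0,0,0,0],
])

```text
clock: 6.75
tool_pos: [0.5588, 0.0605, 0.0958]
eef_rot: [0.707, 0.029, -0.706, 0.03]
contact_force: [-5.3, -1.2, 20.7]
opening: 0.006
```

The force rose to 20.7 N at z = 95.8 mm, so the lid is on its stop. I'll lift off and look.

Emit:
arm_command([
  [0,-0.01,0,0,0],
  [0,-0.03,0,0,0],
  [0,-0.06,0,0,0],
  [0,-0.06,0,0.03,0],
  [0,0,0,0.04,0],
  [0,0,0,0,0],
])

```text
clock: 7.5
tool_pos: [0.4886, 0.0542, 0.2503]
eef_rot: [-0.706, -0.029, 0.707, -0.03]
contact_force: [0.1, -0.1, 0.0]
opening: 0.008
```

```bash
python3 - <<'E'
from plant import r
from h import *
np.set_printoptions(precision=4,suppress=True)
s=r.get_state();p,d=r.snapshot("wrist");cv2.imwrite("pics/w3.png",p[:,:,::-1]);print(s["tool_pos"],s["contact_force"])
np.savez("w3.npz",p=p,d=d,tp=s["tool_pos"],er=s["eef_rot"])
p,d=r.snapshot("scene");np.savez("s3.npz",p=p,d=d);a=cv2.resize(p[80:290,210:390,::-1],None,fx=2.8,fy=2.8,interpolation=2);cv2.imwrite("pics/s3.png",a)
P=cloud(r.calibration("scene"),d)
Q=P[d>.3]
t=(Q[:,0]>.53)&(Q[:,0]<.68)&(Q[:,1]>-.04)&(Q[:,1]<.17)&(Q[:,2]>.07)&(Q[:,2]<.13)
X=Q[t];c=X.mean(0);n=np.linalg.svd(X-c,full_matrices=False)[2][2];print("lid plane",c,n,t.sum())
t=(np.hypot(Q[:,0]-.503,Q[:,1])<.02)&(Q[:,2]>.122)&(Q[:,2]<.14)
print("stud",t.sum(),Q[t].mean(0))
E
```

```text
[0.4886 0.0542 0.2503] [ 0.0707 -0.1064  0.0498]
lid plane [0.6049 0.072  0.0956] [ 0.0007  0.0015 -1.    ] 4028
stud 29 [ 0.5048 -0.0016  0.1281]
```

View pics/w3.png

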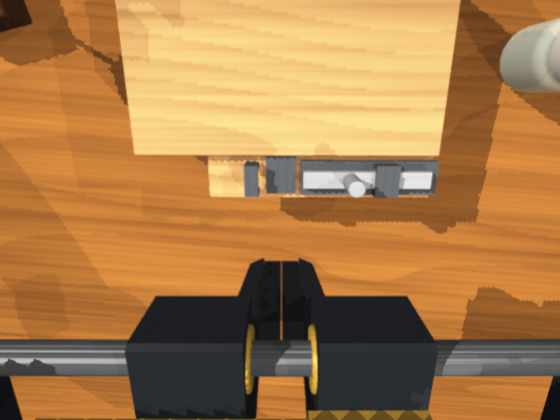

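View pics/s3.png

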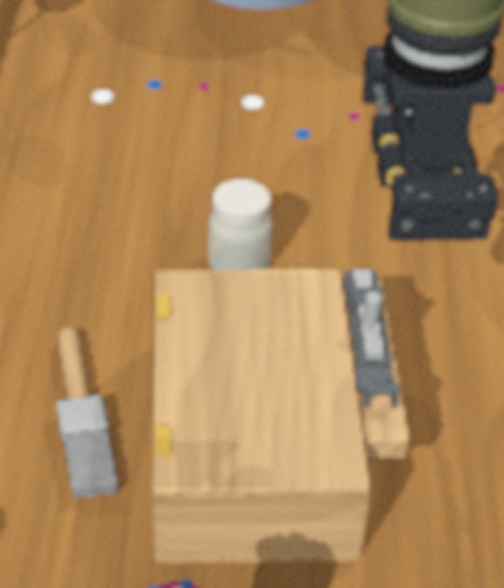

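The lid is shut: its plane is level at 95.6 mm. In the wrist view the tab is at (281,175), the stud top at (357,187), the keeper at (251,178) and the guide at (387,181). Next I'll cast rays to each.

```bash
python3 - <<'E'
from plant import r
from h import *
np.set_printoptions(precision=4,suppress=True)
z=np.load("w3.npz");s=dict(tool_pos=z["tp"],eef_rot=z["er"]);C=r.calibration("wrist")
st=plane(C,[(357,188)],.130,s)[0];L=plane(C,[(135,154),(440,154)],.096,s);g=plane(C,[(376,180),(400,180),(246,178),(258,178)],.105,s);tab=plane(C,[(267,175),(296,175)],.089,s)
print(st,L,g,tab)
f=L[0]-L[1];yaw=np.arctan2(-f[0],f[1]);print("w",np.linalg.norm(f),"yaw",yaw)
bx=np.array([np.cos(yaw),np.sin(yaw)]);by=np.array([-bx[1],bx[0]])
o=L.mean(0)[:2]+.085*bx;print("origin",o)
for n,a in dict(stud=[st],gk=g,tab=tab).items():
    for v in a: print(n,(v[:2]-o)@bx,(v[:2]-o)@by)
Rm=R.from_quat(z["er"]).as_matrix();print("tool",Rm)
# target: TCP 32 mm behind stud (-y box)
t=np.array([*(st[:2]-.034*by),.16]);print("to target (tool axes)",Rm.T@(t-z["tp"]))
E
```

```text
[ 0.5064 -0.0054  0.13  ] [[ 0.5114  0.1779  0.096 ]
 [ 0.5336 -0.0792  0.096 ]] [[ 0.5086 -0.0263  0.105 ]
 [ 0.5103 -0.0464  0.105 ]
 [ 0.5009  0.0825  0.105 ]
 [ 0.5017  0.0725  0.105 ]] [[0.5013 0.0655 0.089 ]
 [0.5035 0.04   0.089 ]]
w 0.25808441259582815 yaw 0.08625400493686465
origin [0.6072 0.0567]
stud -0.10579090595572517 -0.05313642839667485
gk -0.10541995432672792 -0.07418698496542832
gk -0.10541560743765975 -0.09436976674161718
gk -0.10370159845337835 0.034887951671504755
gk -0.10370363030612698 0.024838375343709026
tab -0.10472597783610489 0.017891005488607982
tab -0.10472844752339612 -0.00766208467329767
tool [[-0.0014  0.0841 -0.9965]
 [-0.0009 -0.9965 -0.0841]
 [-1.      0.0008  0.0015]]
to target (tool axes) [ 0.0903  0.0948 -0.0129]
```

The measured points match the given geometry within 2 mm: bolt x is −105, the guide −74 to −94, the keeper 25 to 35. I'll move behind the stud and descend to z ≈ 0.116.

Emit:
arm_command([
  [0,0,0.048,-0.006,0],
  [0,0,0.048,-0.006,0],
  [0,0.04,0,0,0],
  [0,0.04,0,0,0],
  [0,0.03,0,0,0],
  [0,0.015,0,0,0],
  [0,0.009,0,0,0],
  [0,0,0,0,0],
])

```text
clock: 8.6
tool_pos: [0.5116, -0.0398, 0.1155]
eef_rot: [0.707, 0.03, -0.706, 0.03]
contact_force: [-0.3, -0.1, -0.6]
opening: 0.003
```

```bash
python3 - <<'E'
from plant import r
from h import *
print(r.get_state()["tool_pos"])
p,d=r.snapshot("wrist");cv2.imwrite("pics/w4.png",p[:,:,::-1])
p,d=r.snapshot("side");cv2.imwrite("pics/side4.png",cv2.resize(p[140:280,220:370,::-1],None,fx=4,fy=4,interpolation=2))
E
```

```text
[ 0.51163524 -0.03980728  0.11553488]
```

View pics/w4.png

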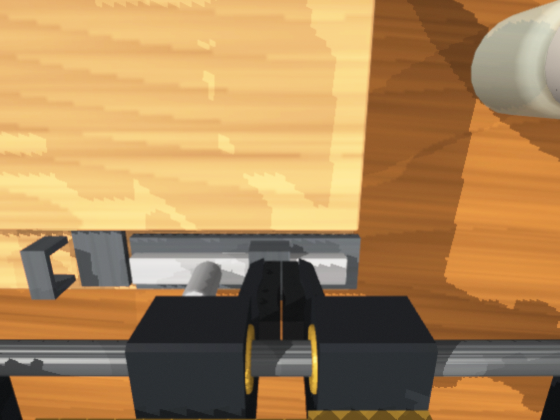

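View pics/side4.png

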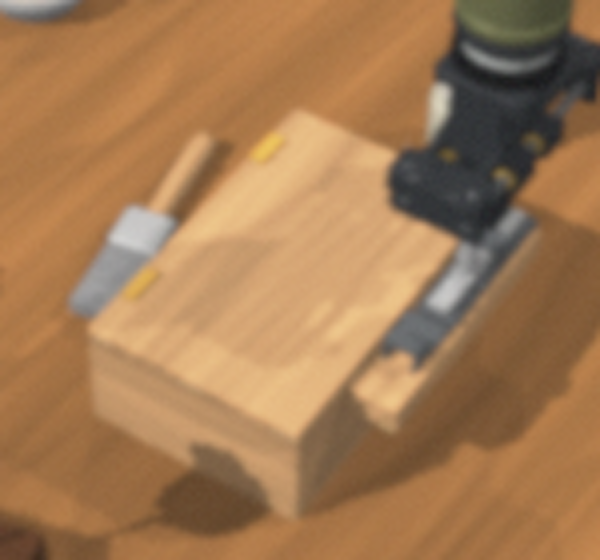

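The fingers sit over the guide, clear of the stud (top at about (195,297), finger edge at about (245,300)). I'll push along tool −y.

Emit:
arm_command([
  [0,0,-0.004,0,0],
  [0,0,-0.004,0,0],
  [0,0,-0.004,0,0],
  [0,0,-0.004,0,0],
  [0,0,-0.004,0,0],
  [0,0,-0.004,0,0],
])

```text
clock: 9.45
tool_pos: [0.5093, -0.0162, 0.1157]
eef_rot: [0.707, 0.029, -0.706, 0.03]
contact_force: [0.5, -1.4, 1.7]
opening: 0.004
```

Emit:
arm_command([
  [0,0,-0.004,0,0],
  [0,0,-0.004,0,0],
  [0,0,-0.004,0,0],
  [0,0,-0.004,0,0],
  [0,0,-0.004,0,0],
  [0,0,0,0,0],
])

```text
clock: 10.2
tool_pos: [0.5075, 0.0048, 0.1156]
eef_rot: [0.706, 0.03, -0.706, 0.03]
contact_force: [0.4, -0.4, -0.4]
opening: 0.006
```

```bash
python3 - <<'E'
from plant import r
from h import *
p,d=r.snapshot("wrist");cv2.imwrite("pics/w5.png",p[:,:,::-1])
E
```

```text
(no output)
```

View pics/w5.png

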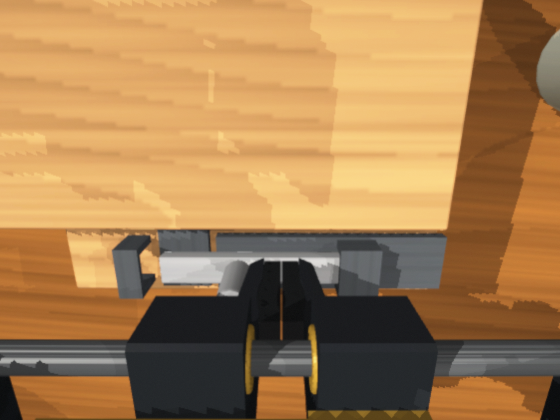

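The bolt is travelling: the bar tip, at (160,268), is over the tab and nearing the keeper. I'll continue gently to the stop.

Emit:
arm_command([
  [0,0,-0.002,0,0],
  [0,0,-0.002,0,0],
  [0,0,-0.002,0,0],
  [0,0,0,0,0],
])

```text
clock: 10.75
tool_pos: [0.5068, 0.0102, 0.1155]
eef_rot: [-0.706, -0.03, 0.707, -0.03]
contact_force: [-0.1, -1.2, 0.3]
opening: 0.002
```

Emit:
arm_command([
  [0,0,-0.002,0,0],
  [0,0,-0.002,0,0],
  [0,0,0,0,0],
])

```text
clock: 11.12
tool_pos: [0.5065, 0.0143, 0.1156]
eef_rot: [-0.706, -0.03, 0.707, -0.03]
contact_force: [0.0, -0.5, -0.2]
opening: 0.006
```

Emit:
arm_command([
  [0,0,-0.0015,0,0],
  [0,0,-0.0015,0,0],
  [0,0,0,0,0],
])

```text
clock: 11.5
tool_pos: [0.5063, 0.0172, 0.1156]
eef_rot: [-0.706, -0.03, 0.707, -0.03]
contact_force: [-1.5, -2.2, -0.8]
opening: 0.004
```

```bash
python3 - <<'E'
from plant import r
from h import *
p,d=r.snapshot("wrist");cv2.imwrite("pics/w6.png",p[:,:,::-1])
E
```

```text
(no output)
```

View pics/w6.png

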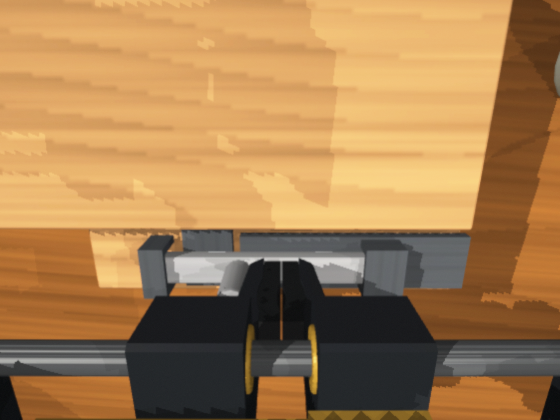

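Emit:
arm_command([
  [0,0,-0.001,0,0],
  [0,0,0,0,0],
])

```text
clock: 11.8
tool_pos: [0.5063, 0.018, 0.1156]
eef_rot: [-0.706, -0.03, 0.707, -0.03]
contact_force: [-0.1, -0.9, -0.3]
opening: 0.008
```

Emit:
arm_command([
  [0,0,-0.001,0,0],
  [0,0,0,0,0],
])

```text
clock: 12.05
tool_pos: [0.5062, 0.019, 0.1156]
eef_rot: [-0.706, -0.03, 0.707, -0.03]
contact_force: [0.0, -0.9, -1.9]
opening: 0.004
```

Still no firm stop. I'll measure the stud against the box, and whether the box has moved.

```bash
python3 - <<'E'
from plant import r
from h import *
p,d=r.snapshot("scene");np.savez("s7.npz",p=p,d=d)
p0=np.load("s3.npz")["p"]
a=np.hstack([cv2.resize(x[150:270,280:370,::-1],None,fx=4.4,fy=4.4,interpolation=2) for x in(p0,p)]);cv2.imwrite("pics/s7.png",a)
g=lambda x:np.float32(cv2.cvtColor(x[205:290,225:350],cv2.COLOR_RGB2GRAY))
g2=lambda x:np.float32(cv2.cvtColor(x[235:285,255:350],cv2.COLOR_RGB2GRAY))
print("box shift px",cv2.phaseCorrelate(g2(p0),g2(p)))
E
```

```text
box shift px ((-0.01051621731873098, 0.06333481459232004), 0.9451056337356567)
```

View pics/s7.png

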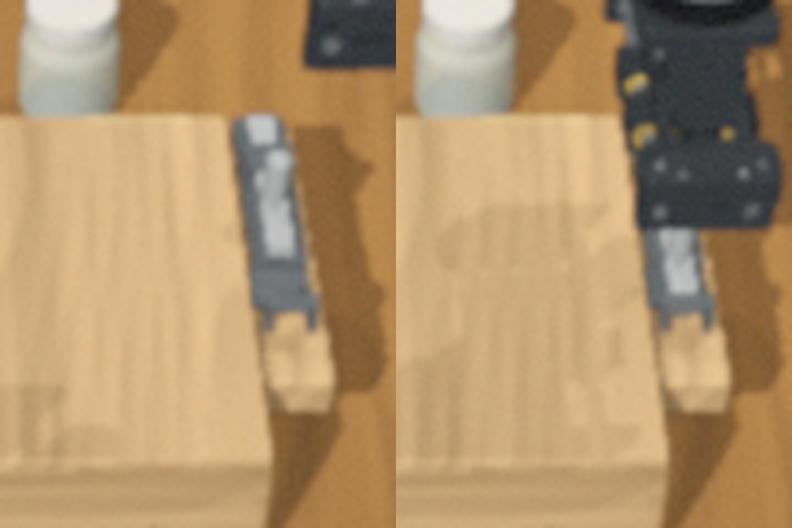

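The box hasn't moved (0.06 px). I'll keep pushing in 1 mm steps until the stop is felt.

Emit:
arm_command([
  [0,0,-0.001,0,0],
  [0,0,-0.001,0,0],
  [0,0,0,0,0],
])

```text
clock: 12.48
tool_pos: [0.5061, 0.0196, 0.1156]
eef_rot: [-0.706, -0.029, 0.707, -0.03]
contact_force: [0.8, -4.9, -0.5]
opening: 0.001
```

Emit:
arm_command([
  [0,0,-0.0005,0,0],
  [0,0,0,0,0],
])

```text
clock: 12.72
tool_pos: [0.5061, 0.0197, 0.1156]
eef_rot: [-0.706, -0.028, 0.707, -0.03]
contact_force: [0.8, -5.5, -1.1]
opening: 0.007
```

The motion has stopped and the force has risen to 5.5 N, well above the 2 N sliding force. The bolt is at its stop. I'll back off and retract.

Emit:
arm_command([
  [0,0,0.006,0,0],
  [0,0,0.01,0,0],
  [0,-0.04,0,0,0],
  [0,-0.06,0,0,0],
  [0,-0.04,-0.03,0.04,0],
  [0,0,-0.01,0.03,0],
  [0,0,0,0,0],
  [0,0,0,0,0],
])

```text
clock: 13.72
tool_pos: [0.4361, 0.0387, 0.2547]
eef_rot: [0.707, 0.03, -0.706, 0.029]
contact_force: [0.1, 0.7, -0.3]
opening: 0.004
```

```bash
python3 - <<'E'
from plant import r
from h import *
np.set_printoptions(precision=4,suppress=True)
s=r.get_state();p,d=r.snapshot("wrist");cv2.imwrite("pics/w8.png",p[:,:,::-1]);print(s["tool_pos"],s["contact_force"])
np.savez("w8.npz",p=p,d=d,tp=s["tool_pos"],er=s["eef_rot"])
p,d=r.snapshot("scene");p0=np.load("scene0.npz")["p"];cv2.imwrite("pics/s8.png",p[:,:,::-1])
P=cloud(r.calibration("scene"),d);Q=P[d>.3]
t=(Q[:,0]>.53)&(Q[:,0]<.68)&(Q[:,1]>-.04)&(Q[:,1]<.17)&(Q[:,2]>.07)&(Q[:,2]<.13)
X=Q[t];c=X.mean(0);n=np.linalg.svd(X-c,full_matrices=False)[2][2];print("lid plane",c,n)
t=(np.hypot(Q[:,0]-.501,Q[:,1]-.04)<.025)&(Q[:,2]>.122)&(Q[:,2]<.14)
print("stud",t.sum(),Q[t].mean(0),"was .5048 -.0016")
E
```

```text
[0.4361 0.0387 0.2547] [ 0.0961  0.7169 -0.3488]
lid plane [0.6048 0.0718 0.0956] [ 0.0007  0.0019 -1.    ]
stud 29 [0.5016 0.0435 0.1283] was .5048 -.0016
```

View pics/w8.png

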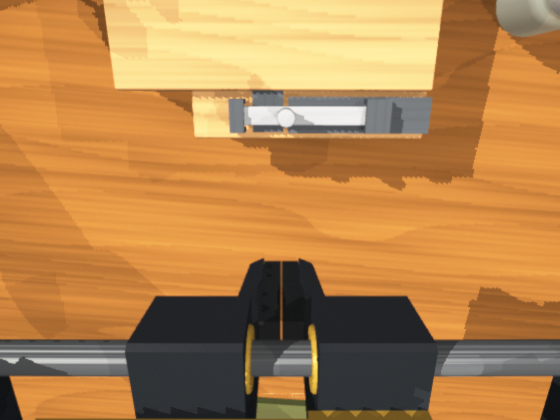

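View pics/s8.png

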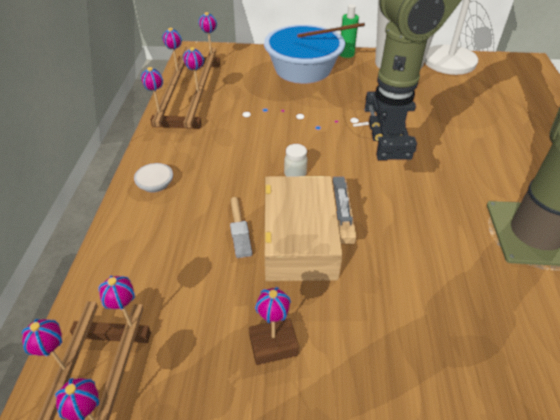

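The stud has moved 45.2 mm, the full travel. The lid is level at 95.6 mm, and the bar runs over the tab into the keeper. The robot is clear, so I'm handing in.

```bash
python3 -c "
from plant import r
print(r.finish_job())"
```

```text
the job is handed in; nothing more can be done
None
```

The box is closed and bolted, and the job was handed in at about 13.8 s of the 48 s allowed. I pushed the lid down with the shut fingertips, then pushed the bolt stud across, and backed the arm off clear of everything.

**Lid:** it reached its stop at a tip height of 95.8 mm, with the force rising to 20.7 N. After I retracted, the lid measured level at 95.6 mm, against 96 mm nominal.

**Bolt:** it stopped with 5.5 N on it, above the roughly 2 N needed to slide it. The stud had moved 45.2 mm, and the last wrist picture shows the bar over the tab and into the keeper.

**Everything else:** the box shifted only 0.06 px during the bolt push, measured just before the last 1 mm. The jar, stand and brush look unmoved in the last picture.

**Checks that disagreed:**
- My first lid fit was clearly wrong, with an rms of 23 mm, because missing depth pixels got in. I redid it before moving.
- The scene and wrist cameras differed by about 4 mm on where the stud started.
- The bolt needed about 7 mm more tool travel than I had worked out. The fingertips are probably narrower than I assumed.

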